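# Stamp a name plate and lean it up

## Robot

A 6-joint arm with a two-finger parallel gripper is mounted at the origin on the work surface. World frame = base frame: x ahead of the robot, y to its left, z up, the work surface at z = 0. Lengths are in m, angles in rad, forces in N, time in s.
With the tool pointing down it reaches from about 0.275 to 1 m from the base axis. Payload 8.4 kg.
Tool frame: the origin (TCP) lies on the centre line of the jaws, within the pads' length; the fingertips stand 17 mm ahead of it and the grasp point (between the pads) lies 2 mm behind it (bot.tcp_to_tips is the z of the fingertips in the tool frame, in m); z points along the fingers, y is the line along which they close (so a half turn about z gives the same grasp; the last joint's range is limited). The gripper opens to 85 mm and grips with 20 to 120 N. Pads are 22 mm wide; open, the fingers measure 114 mm over their backs; the gripper's body (76 mm by 85 mm) begins 54 mm behind the grasp point. The pads swing forward as they close: fully open they stand 13 mm farther back than shut.
Start: joints at [1.154, 0.353, 1.633, -0, 1.155, -0.002], TCP at [0.252, 0.572, 0.214] pointing down, gripper open.
Joint ranges: [-2.63, 2.63], [-0.92, 2.1], [0.06, 2.66], [-1.3, 4.44], [0, 2.69], [-3.02, 3.02]. Speed limits (rad/s): [2.22, 2.22, 2.79, 3.14, 3.14, 3.14].

## Interface

Orientations are given as a unit quaternion [x, y, z, w].
In Python, from workcell import bot, hand, kinematics, get_obs, vision, hand_in gives the robot as it stands. The module is installed in compiled form; this text tells all that it offers. Calls block until the motion is done:
- bot.reach(position, orientation): joint-space move of the TCP to a pose.
- bot.servo_line(position, ori=None, velocity=0.15): straight line of the TCP; ori=None keeps the orientation; velocity is the mean speed in m/s.
- bot.goto_joints(angles): joint-space move.
- hand.move_gripper(opening, strength=None): finger opening in m; strength is the grip in N (None keeps the last); returns when the fingers have stopped.
- bot.dwell(seconds).
- kinematics.solve_ik(position, orientation): joint angles nearest the present ones, or None.
- get_obs(): the state.
- vision.read_camera(name): name is "side" or "top"; returns a dict with "frame" (420x560x3 uint8, red, green, blue), "intrinsics" (3x3 intrinsics, pixels), "dist" ([k1, k2, p1, p2, k3] as OpenCV has them; the pictures are not rectified), "view" (4x4, takes a point from world to camera coordinates). Camera axes: x right, y down, z forward; pixel columns grow to the right and rows downward; lengths in m; the calibration is good to about 2 mm. A picture is of the moment at which its call begins. There is no depth.
A pose or a line that the arm cannot do raises bot.IKError and nothing moves.
- hand_in(): hands the job in; it is judged then, once.
The state is a dict: "time_s": time; "joint_pos": joint angles; "joint_vel": joint speeds; "joint_efforts": joint torques, N m; "position": TCP position; "orientation": TCP orientation; "wrist_force": force on the tool from outside, world axes, zero at the start; "ft_torque": the same for the moment, N m; "gripper_width": finger opening in m; "grip_force": force on a finger pad.
Only numpy, scipy, OpenCV 4.12 (cv2) and the standard library are available. Lean on these libraries where they do the work, as an engineer would, in place of code of your own. Each camera call takes 0.05 s, during which the arm holds its last target. There are 200 camera calls.

## Task

Lay the aluminium name plate flat and straight on the bed of the marking press, with the scribed square at its plain end centred under the ram, and let go of it. Push the press lever down to its stop and let it spring all the way back up, with the plate staying put. Then take the plate out and lean it at roughly 45 degrees, squarely against any side of the square wooden rest post: plain end down on the bench, holed end up, scribed face upward; do not disturb the mug, the stand or the pliers.

Things in the scene. Friction and masses are not known exactly. Their poses are not given: they have to be found in the camera images.
- plate: flat aluminium name plate, 130 (x) by 60 (y) by 6 mm (z), about 0.13 kg, starting flat on the wooden bench pin. Origin: centre of its underside. x runs along its length: the -x end has a 10 mm hanging hole (centre 53 mm from the origin), the +x end is plain; z is up out of the scribed face
- mark (a point): centre of the small dark scribed square (15 mm) on the plate's upper face, on its centreline, 20 mm from the plain end (45 mm from the plate's origin along +x): where the press must stamp
- foot (a point): middle of the lower edge of the plate's plain (+x) end, on its underside, 65 mm from the plate's origin
- pin: wooden bench pin, fixed: block 40 mm wide (y), 110 mm long (x), 25 mm tall, with a slot between two prongs at +x. Origin: centre of its underside. The plate lies on it, overhanging by 10 mm on both long sides, its centre over the pin's centre to a few mm
- press: grey marking press, fixed. Origin on the bench on the ram's axis, z up, open side to -x. Base plate 110 mm wide (y), x -100 to 90, 12 mm thick. Steel bed 44 mm wide (the plate overhangs it both sides), x -75 to 40, flat top at z = 40 mm. Head above: x -23 to 77, y -28 to 28, z 99 to 151 mm; raised ram's tip 32 mm above the bed; column behind from x = 27 mm
- die (a point): point on the ram's axis at the height of the upper face of a loaded plate (z = 46 mm). The plate goes in lengthwise from the press's -x side, plain (+x) end first, its x along the press's x, and then ends 20 mm past this axis
- lever (a joint): press lever, rad: 0 = up (sprung rest), 0.8 = down at its stop (0.74 and more counts), springs back when let go. Turns about a level line along the press's x through (0, -33, 128) mm of the press frame; sticks out to the press's -y side, 0.4 rad above level at 0, 0.4 rad below at 0.8. About 10 N on the paddle at the stop
- paddle (a point): middle of the top face of the lever's flat black paddle (34 by 60 mm, 14 mm thick), 132 mm from the hinge line: push down here; it moves with the lever (108 mm lower at the stop)
- rest: square wooden rest post fixed upright on the bench, 42 by 42 mm, 66 mm tall, narrower than the plate. Origin: centre of its underside; its sides face its own x and y axes
- mug: black mug, 80 mm across, 90 mm tall, origin at its underside; bystander
- stand: stepped dark steel stand, 68 mm across, 65 mm tall, origin at its underside; bystander
- pliers: pliers with red handles lying on the bench, about 160 by 55 mm, 12 mm high, origin on the bench near their middle; bystander
There are look-alikes about, which are no part of the job. Leave any orange or red look-alike of the plate alone.

How it is judged:
By the outcome, as a careful person would: the job done as asked, in the order asked, and still so for the second after the job is handed in, with the robot touching nothing.
It also fails if it takes over 70 s, if anything falls off the work surface, if the arm or the gripper's body presses on something with over 40 N, if the wrist force passes 120 N, or if a joint passes its speed limit or range.

## Working session

There is one attempt and no reset: what is moved stays moved. The work goes in short steps, each a Python script; the robot and the scene stay as the last script left them, time stands still between calls to the robot, and variables do not carry over. Pictures are saved under pics/ and viewed, at most 10 in all, crops included, and the job is handed in when it is done.

```bash
mkdir -p pics
cat > h.py <<'E'
import numpy as np, cv2
from workcell import bot, hand, kinematics, get_obs, vision, hand_in
from scipy.spatial.transform import Rotation as R
def snap(n):
    c=vision.read_camera(n); c['v']=np.array(c['view']); c['K']=np.array(c['intrinsics'],float); c['d']=np.array(c['dist'],float); return c
def proj(c,P):
    P=np.atleast_2d(np.array(P,float)); r=cv2.Rodrigues(c['v'][:3,:3])[0]
    return cv2.projectPoints(P,r,c['v'][:3,3],c['K'],c['d'])[0][:,0]
def unproj(c,uv,z):
    uv=np.array(uv,float).reshape(-1,1,2); n=cv2.undistortPoints(uv,c['K'],c['d'])[:,0]
    Rm=c['v'][:3,:3]; o=-Rm.T@c['v'][:3,3]; d=np.c_[n,np.ones(len(n))]@Rm
    return o+d*((z-o[2])/d[:,2])[:,None]
def save(c,name,box=None,s=1):
    f=cv2.cvtColor(np.array(c['frame']),cv2.COLOR_RGB2BGR)
    if box: f=f[box[1]:box[3],box[0]:box[2]]
    cv2.imwrite('pics/'+name,cv2.resize(f,None,fx=s,fy=s,interpolation=cv2.INTER_CUBIC))
E
python3 - <<'E'
from h import *
import pickle
cs={}
for n in('top','side'):
    c=snap(n);cs[n]=c;save(c,n+'0.png',None,1.42)
    print(n,-c['v'][:3,:3].T@c['v'][:3,3],c['v'][2,:3],c['K'][0,0],c['d'])
pickle.dump({n:{k:c[k] for k in('frame','v','K','d')} for n,c in cs.items()},open('c0.pkl','wb'))
print(get_obs()['time_s'],bot.tcp_to_tips,get_obs()['orientation'])
E
```

```text
top [0.24414533 0.00951352 1.29806516] [ 0.21694054 -0.02014018 -0.97597704] 502.45958008151007 [-0.11142085  0.          0.          0.          0.        ]
side [ 0.29515926 -1.22147864  0.85919214] [ 0.13799025  0.85275553 -0.50375262] 545.8192496217584 [-0.08723256  0.          0.          0.          0.        ]
0.1 0.017 [ 2.05915139e-01  9.78569667e-01 -5.86998788e-04 -1.31564988e-04]
```

View pics/top0.png

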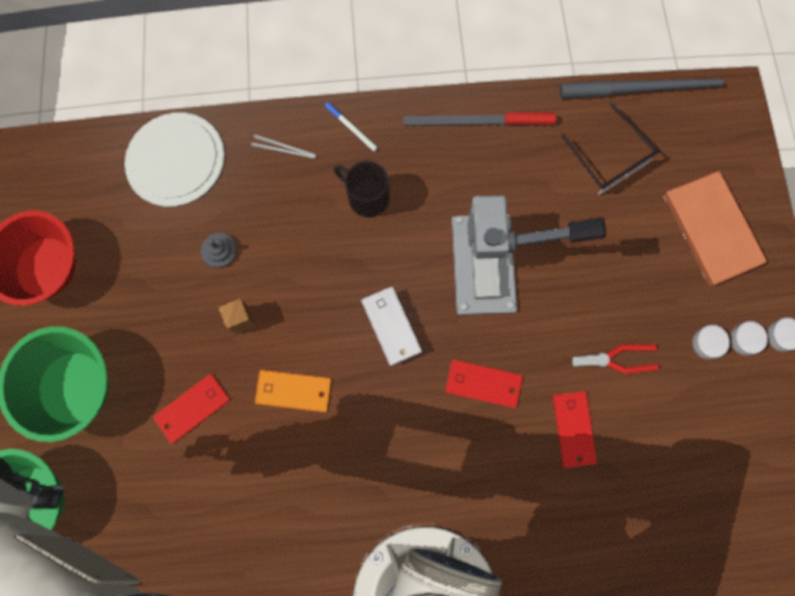

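View pics/side0.png

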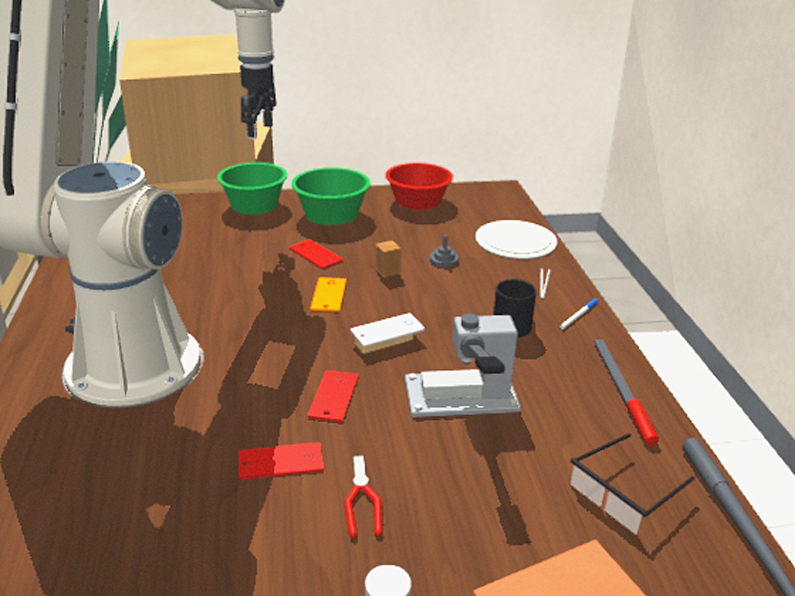

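The candidates in top0.png are the white/silver plate at (391,326), the orange one at (293,391), and red ones at (192,409), (484,383) and (575,430). Only the silver one is aluminium-coloured and raised on the wooden pin. Its hole is at (403,352) and its square at (381,303). The other things are the press at (490,250), the rest post at (234,314), the mug at (368,188), the stand at (218,250) and the pliers at (615,360). Next I'll confirm the plate in one enlarged montage that includes the press and the post.

Run:
```python
from h import *
import pickle
cs=pickle.load(open('c0.pkl','rb'))
def crop(n,x0,y0,w,h,s):
    f=cv2.cvtColor(np.array(cs[n]['frame']),cv2.COLOR_RGB2BGR)[y0:y0+h,x0:x0+w]
    f=cv2.resize(f,None,fx=s,fy=s,interpolation=cv2.INTER_CUBIC)
    for i in range(0,w,10):
        cv2.line(f,(i*s,0),(i*s,4 if (x0+i)%50 else 12),(0,255,255),1)
        if (x0+i)%20==0: cv2.putText(f,str(x0+i),(i*s,22),0,.35,(0,255,255),1)
    for i in range(0,h,10):
        cv2.line(f,(0,i*s),(4,i*s),(0,255,255),1)
        if (y0+i)%20==0: cv2.putText(f,str(y0+i),(6,i*s+4),0,.35,(0,255,255),1)
    return f
M=np.zeros((600,800,3),np.uint8)
def put(f,x,y): M[y:y+f.shape[0],x:x+f.shape[1]]=f
put(crop('top',310,130,125,100,4),0,0)      #press
put(crop('top',250,200,50,60,4),500,0)      # plate
put(crop('top',150,205,40,40,4),0,400)  #post
put(crop('side',280,210,95,85,4),410,250)
put(crop('side',260,165,30,32,5),200,410)
cv2.imwrite('pics/mont.png',M)
```

```text
(no output)
```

View pics/mont.png

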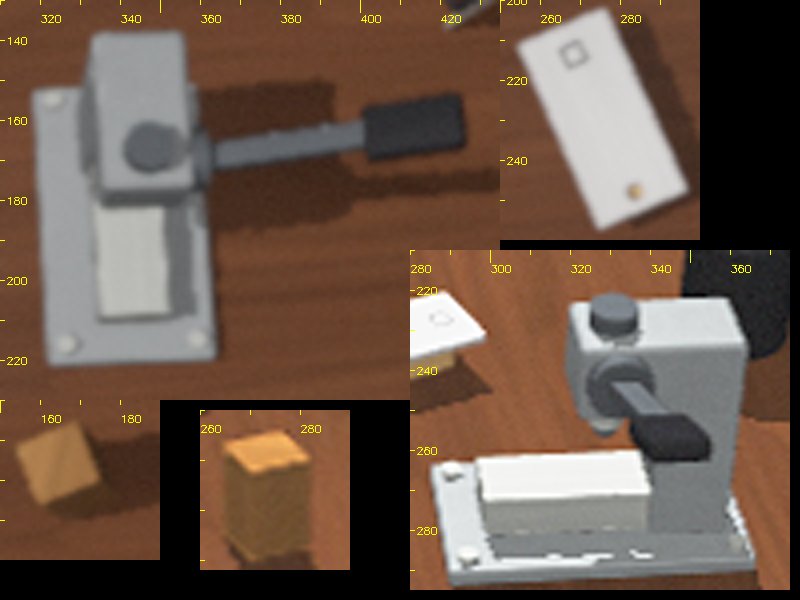

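```bash
cat > fit.py <<'E'
from h import *
import pickle
from scipy.optimize import least_squares
cs=pickle.load(open('c0.pkl','rb'))
def fit(obs,x0):  # obs: list (cam, local pt mm, px)
    def res(p,full=False):
        Rz=R.from_euler('z',p[2]).as_matrix(); out=[]
        for n,P,uv in obs:
            w=Rz@(np.array(P)/1000)+[p[0],p[1],0]
            out.append(proj(cs[n],w)[0]-(np.array(uv)-.375))
        return np.array(out).ravel()
    s=least_squares(res,x0,loss='soft_l1'); return s.x,res(s.x).reshape(-1,2).round(1)
press=[('top',(-100,55,12),(322,221.2)),('top',(-100,-55,12),(364,219.2)),('top',(90,55,12),(318.5,152.5)),
('top',(-75,22,40),(334.5,209.5)),('top',(-75,-22,40),(352,208.2)),('top',(77,28,151),(333,138.2)),('top',(77,-28,151),(356,137.8)),
('side',(-100,-55,12),(290.5,291)),('side',(-100,55,12),(285.5,263.7)),('side',(90,-55,12),(365.7,287)),('side',(-75,22,40),(297,262.2)),('side',(-75,-22,40),(298,273))]
plate=[('top',(65,30,31),(254.25,211.25)),('top',(65,-30,31),(276.5,202)),('top',(-65,-30,31),(297,247)),('top',(-65,30,31),(275.5,257.25)),('top',(45,0,31),(268.25,213.5)),('top',(-53,0,31),(283.5,247.5))]
def post(a): # guess which corner
    return [('top',(-21,21,66),(154.25,218.75)),('top',(21,21,66),(169.5,211)),('top',(-21,-21,66),(160.7,231.5)),
 ('side',(-21,21,66),(265,174)),('side',(21,21,66),(276,169.4)),('side',(21,-21,66),(282.4,174.2)),('side',(-21,-21,66),(269.4,177)),('side',(-21,-21,0),(268.6,194.6)),('side',(21,-21,0),(282.4,194.2))]
if __name__=='__main__':
  for nm,o,x0 in(('press',press,(.5,-.1,0)),('press top',press[:7],(.5,-.1,0)),('plate',plate,(.35,.05,.4)),('post',post(0),(.38,.38,-1)),('post',post(0),(.38,.38,1))):
    x,r=fit(o,x0); print(nm,x.round(4),r.tolist())
  # paddle, mug, stand from top
  c=cs['top']
  print('paddle',unproj(c,[[413,157],[103*4,157]],.18).round(3),'stand/mug',unproj(c,[[218/1.42,250/1.42],[368/1.42,188/1.42]],.07).round(3))
E
python3 fit.py
```

```text
press [ 0.5937 -0.1667 -0.0526] [[-0.3, 0.2], [-0.4, 0.7], [-0.4, -0.1], [0.3, -0.2], [-0.2, 0.5], [0.0, -0.1], [-0.0, -0.3], [-0.5, 0.3], [-0.4, 0.2], [1.4, 0.5], [-0.3, 0.2], [1.0, 0.2]]
press top [ 0.5939 -0.1671 -0.0503] [[-0.0, 0.1], [-0.2, 0.6], [-0.4, -0.1], [0.5, -0.3], [0.0, 0.3], [0.1, -0.1], [0.0, -0.5]]
plate [0.4834 0.0153 0.3384] [[0.4, 0.0], [-0.7, -0.0], [-0.2, 0.2], [-0.2, -0.4], [0.2, -0.0], [0.6, 0.2]]
post [ 0.5272  0.2966 -0.0686] [[-0.1, 8.6], [-14.7, 0.1], [10.0, -4.4], [2.8, -3.8], [4.9, 0.6], [-0.4, 1.9], [-0.7, -0.7], [-0.2, 0.1], [-0.8, 0.2]]
post [ 0.5272  0.2966 -0.0686] [[-0.1, 8.6], [-14.7, 0.1], [10.0, -4.4], [2.8, -3.8], [4.9, 0.6], [-0.4, 1.9], [-0.7, -0.7], [-0.2, 0.1], [-0.8, 0.2]]
paddle [[ 0.598 -0.323  0.18 ]
 [ 0.598 -0.321  0.18 ]] stand/mug [[0.64  0.315 0.07 ]
 [0.734 0.035 0.07 ]]
```

Run:
```python
from fit import *
o=[('top',(21,21,66),(154.25,218.75)),('top',(21,-21,66),(169.5,211)),
 ('side',(-21,21,66),(265,174)),('side',(21,21,66),(276,169.4)),('side',(21,-21,66),(282.4,174.2)),('side',(-21,-21,66),(269.4,177)),('side',(-21,-21,0),(268.6,194.6)),('side',(21,-21,0),(282.4,194.2))]
x,r=fit(o,(.52,.29,.47)); print(x.round(4),r.tolist())
for c in cs: print(c,proj(cs[c],[R.from_euler('z',x[2]).as_matrix()@np.array([a,b,z])+[x[0],x[1],0] for z in(.066,0) for a,b in((.021,.021),(.021,-.021),(-.021,-.021),(-.021,.021))]).round(1).tolist())
# orientation planning
def q(ax_x,z):   # tool with y = plate y * s
    y=np.cross(z,ax_x); return R.from_matrix(np.c_[ax_x,y,z]).as_quat()
ypl,ypr=.3384,-.0515
def down(yaw,s): # tool x = s*plate x
    return q(s*np.array([np.cos(yaw),np.sin(yaw),0]),np.array([0,0,-1.]))
for s in(1,-1):
    p=np.array([.4834,.0153,.028])-.035*np.array([np.cos(ypl),np.sin(ypl),0])
    print('pick',s,np.round(kinematics.solve_ik(p,down(ypl,s)),2))
    pp=np.array([.593,-.167,.043])-.08*np.array([np.cos(ypr),np.sin(ypr),0])
    print('press',s,np.round(kinematics.solve_ik(pp,down(ypr,s)),2))
    for k in range(4):
        a=x[2]+k*np.pi/2; h=np.array([np.cos(a),np.sin(a),0]); up=np.array([0,0,1.])
        px=(h-up)/2**.5; pz=(h+up)/2**.5
        foot=x[:2].tolist()+[0]; foot=np.array(foot)+h*(.021+.066)
        g=foot-px*.100+pz*.003
        j=kinematics.solve_ik(g,q(s*px,-pz)); j2=kinematics.solve_ik(g+pz*.1,q(s*px,-pz))
        print(' lean',s,k,np.degrees(a).round(),g.round(3),None if j is None else np.round(j,2),None if j2 is None else np.round(j2,2))
```

```text
[0.5202 0.2925 0.3111] [[-0.4, -1.5], [-0.2, -0.0], [-1.0, -1.7], [-0.1, 0.4], [-0.6, 1.2], [0.3, 0.9], [0.9, 1.8], [-1.1, -0.5]]
top [[153.5, 216.9], [169.0, 210.6], [174.6, 225.6], [159.1, 232.0], [159.9, 222.0], [174.6, 216.0], [180.0, 230.4], [165.2, 236.5]]
side [[275.5, 169.5], [281.4, 175.0], [269.4, 177.6], [263.6, 171.9], [275.2, 187.5], [281.0, 193.3], [269.1, 196.0], [263.5, 190.1]]
pick 1 [ 0.    0.38  2.14 -0.    0.63  1.24]
press 1 [-0.31  0.45  1.95 -0.    0.74  1.31]
 lean 1 0 18.0 [0.538 0.298 0.073] [0.45 0.96 1.13 0.1  1.84 1.69] [0.44 1.01 0.86 0.1  2.05 1.71]
 lean 1 1 108.0 [0.515 0.31  0.073] [ 0.9   0.75  1.58 -0.64  1.37  0.91] [ 0.98  0.71  1.46 -0.59  1.53  0.86]
 lean 1 2 198.0 [0.503 0.287 0.073] [0.67 0.42 2.4  3.7  0.49 1.32] [0.76 0.14 2.49 4.13 0.38 0.95]
 lean 1 3 288.0 [0.526 0.275 0.073] [0.05 0.64 1.82 0.86 1.12 2.31] [-0.06  0.56  1.75  0.76  1.28  2.37]
pick -1 [ 0.    0.38  2.14 -0.    0.63 -1.9 ]
press -1 [-0.31  0.45  1.95 -0.    0.74 -1.83]
 lean -1 0 18.0 [0.538 0.298 0.073] [ 0.45  0.96  1.13  0.1   1.84 -1.45] [ 0.44  1.01  0.86  0.1   2.05 -1.43]
 lean -1 1 108.0 [0.515 0.31  0.073] [ 0.9   0.75  1.58 -0.64  1.37 -2.23] [ 0.98  0.71  1.46 -0.59  1.53 -2.28]
 lean -1 2 198.0 [0.503 0.287 0.073] [ 0.67  0.42  2.4   3.7   0.49 -1.82] [ 0.76  0.14  2.49  4.13  0.38 -2.19]
 lean -1 3 288.0 [0.526 0.275 0.073] [ 0.05  0.64  1.82  0.86  1.12 -0.83] [-0.06  0.56  1.75  0.76  1.28 -0.77]
```

```bash
cat > sil.py <<'E'
from fit import *
from scipy.optimize import minimize
def postfit(cs,x0):
    masks={}
    for n,(cx,cy) in {'top':(165,222),'side':(274,182)}.items():
        f=np.array(cs[n]['frame']); hsv=cv2.cvtColor(cv2.resize(f[cy-30:cy+30,cx-30:cx+30],None,fx=8,fy=8,interpolation=cv2.INTER_CUBIC),cv2.COLOR_RGB2HSV)
        m=((hsv[...,2]>105)&(hsv[...,1]>100)).astype(np.uint8)
        k,l,st,_=cv2.connectedComponentsWithStats(m); i=1+st[1:,4].argmax(); masks[n]=(l==i).astype(np.uint8)
        print(n,st[i].tolist())
    cube=np.array([(a,b,z) for z in(.066,0) for a in(.021,-.021) for b in(.021,-.021)])
    def cost(p):
        t=0
        for n,(cx,cy) in {'top':(165,222),'side':(274,182)}.items():
            P=(R.from_euler('z',p[2]).as_matrix()@cube.T).T+[p[0],p[1],0]
            h=cv2.convexHull(((proj(cs[n],P)-[cx-30,cy-30]+.5)*8-.5).astype(np.float32))
            im=np.zeros_like(masks[n]); cv2.fillConvexPoly(im,(h*16).round().astype(int),1,shift=4)
            t+=1-(im&masks[n]).sum()/(im|masks[n]).sum()
        return t
    best=min((minimize(cost,[x0[0],x0[1],y],method='Nelder-Mead',options=dict(initial_simplex=[[x0[0],x0[1],y],[x0[0]+.006,x0[1],y],[x0[0],x0[1]+.006,y],[x0[0],x0[1],y+.1]])) for y in(.2,.35,.5)),key=lambda s:s.fun)
    prof=[round(cost([best.x[0],best.x[1],y]),3) for y in np.radians([10,15,20,25,30])]
    return best.x,best.fun,prof
if __name__=='__main__': print(postfit(cs,(.52,.2925)))
E
python3 sil.py
```

```text
top [0, 0, 480, 386, 94486]
side [0, 0, 480, 480, 193036]
(array([0.55498102, 0.31081543, 0.24581429]), np.float64(1.575324214754107), [np.float64(1.577), np.float64(1.577), np.float64(1.579), np.float64(1.583), np.float64(1.589)])
```

```bash
cat >> h.py <<'E'
def mk(ax,z):
    ax=np.array(ax,float);z=np.array(z,float); return R.from_matrix(np.c_[ax,np.cross(z,ax),z]).as_quat()
def down(yaw): return mk([np.cos(yaw),np.sin(yaw),0],[0,0,-1.])
def st(m=''):
    o=get_obs(); print(m,'t',round(o['time_s'],2),'p',np.round(o['position'],4),'F',np.round(o['wrist_force'],1),'w',round(o['gripper_width'],4),'g',round(o['grip_force'],1))
PL=(.4834,.0153,.3384); PR=(.5938,-.1669,-.0515)
def loc(pose,x,y,z): return R.from_euler('z',pose[2]).as_matrix()@np.array([x,y,z])+[pose[0],pose[1],0]
E
python3 - <<'E'
from h import *
q=down(PL[2]); g=loc(PL,-.035,0,.024)
bot.reach(g+[0,0,.10],q); st()
bot.servo_line(g); st('at')
hand.move_gripper(.05,70); st('grip')
bot.servo_line(g+[0,0,.07]); st('lift')
bot.reach(loc(PR,-.08-.11,0,.09),down(PR[2])); st('pre')
c=snap('top'); save(c,'held.png',(220,120,420,270),3)
E
```

```text
t 2.27 p [0.4508 0.0042 0.1241] F [-0.8  0.4  0.1] w 0.0855 g 0.0
at t 3.09 p [0.4508 0.0039 0.0244] F [ 0.9 -0.   0.2] w 0.0853 g 0.0
grip t 3.53 p [0.4506 0.0037 0.0243] F [-0.1 -0.3 -0.6] w 0.0498 g 0.0
lift t 4.15 p [0.4501 0.0037 0.0937] F [ 0.7 -0.3  0.1] w 0.0497 g 0.0
pre t 4.86 p [ 0.4036 -0.1569  0.0893] F [ 0.   0.  -0.3] w 0.0499 g 0.0
```

View pics/held.png

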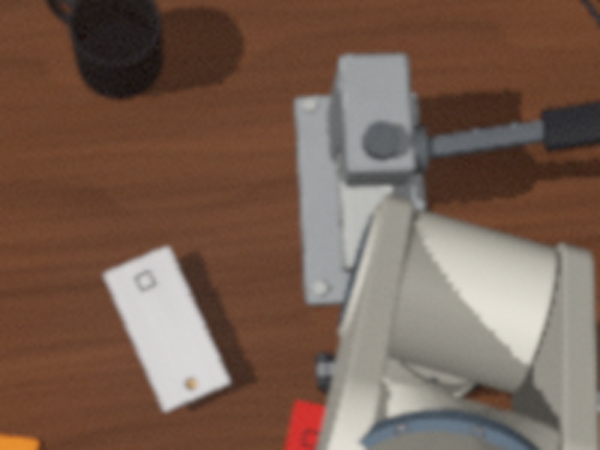

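The grasp missed: the fingers closed to 50 mm with no force, and the plate is still on the pin with its hole at (283,248). I'll go back over it and look from the side.

Run:
```python
from h import *
q=down(PL[2]); g=loc(PL,-.035,0,.024)
hand.move_gripper(.085)
bot.reach(g+[0,0,.03],q); st()
c=snap('side'); t=snap('top'); print(proj(c,g),proj(t,g))
f=cv2.cvtColor(np.vstack([cv2.resize(np.array(c['frame'])[150:290,180:340],None,fx=4,fy=4)]),cv2.COLOR_RGB2BGR)
cv2.imwrite('pics/s2.png',f)
```

```text
t 6.07 p [0.4502 0.0036 0.054 ] F [ 0.7 -0.2  0.7] w 0.085 g 0.0
[[261.67279159 237.00281422]] [[280.82531088 241.43049543]]
```

View pics/s2.png

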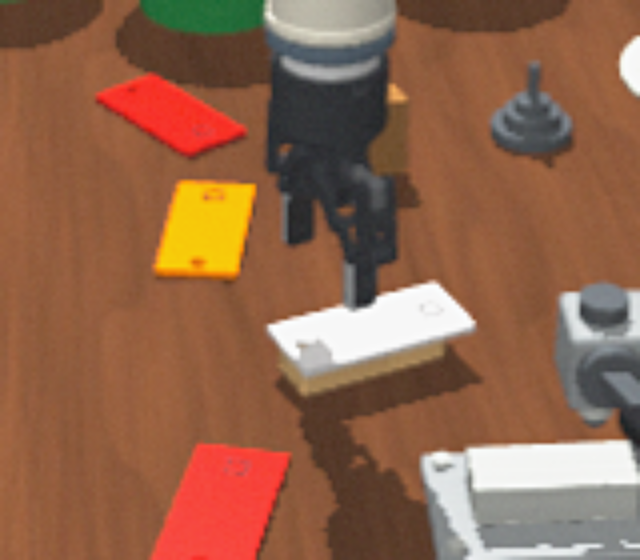

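Run:
```python
from h import *
c=snap('side'); P=[loc(PL,-.035,s*.0425,z) for s in(-1,1) for z in(.037,.050,.08,.1)]
print(((proj(c,P)-[180,150])*4).round())
pl=[loc(PL,a*.065,b*.03,.031) for a in(1,-1) for b in(1,-1)]
print(((proj(c,pl)-[180,150])*4).round())
```

```text
[[355. 364.]
 [356. 348.]
 [356. 310.]
 [356. 284.]
 [299. 302.]
 [299. 286.]
 [299. 249.]
 [299. 223.]]
[[434. 284.]
 [476. 325.]
 [268. 328.]
 [306. 373.]]
```

Run:
```python
from fit import *
Rt=R.from_quat([2.05915139e-01,9.78569667e-01,0,0]).as_matrix(); p=np.array([.252,.572,.214])
M=np.zeros((420,800,3),np.uint8)
for n,(cx,cy),x0 in(('side',(180,80),0),('top',(30,345),400)):
    f=cv2.cvtColor(np.array(cs[n]['frame']),cv2.COLOR_RGB2BGR)
    a=max(cx-50,0);b=max(cy-50,0); f=cv2.resize(f[b:b+105,a:a+100],None,fx=4,fy=4,interpolation=cv2.INTER_CUBIC)
    for s in(-1,1):
        for dz,col in((.017,(0,0,255)),(.004,(0,255,0)),(-.018,(255,0,0)),(-.05,(0,255,255))):
            u=(proj(cs[n],p+Rt@[0,s*.0425,dz])[0]-[a,b]+.5)*4
            cv2.circle(f,tuple(int(v) for v in u),3,col,-1)
    f=f[:420,:400]; M[:f.shape[0],x0:x0+f.shape[1]]=f
cv2.imwrite('pics/st.png',M)
```

```text
(no output)
```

View pics/st.png

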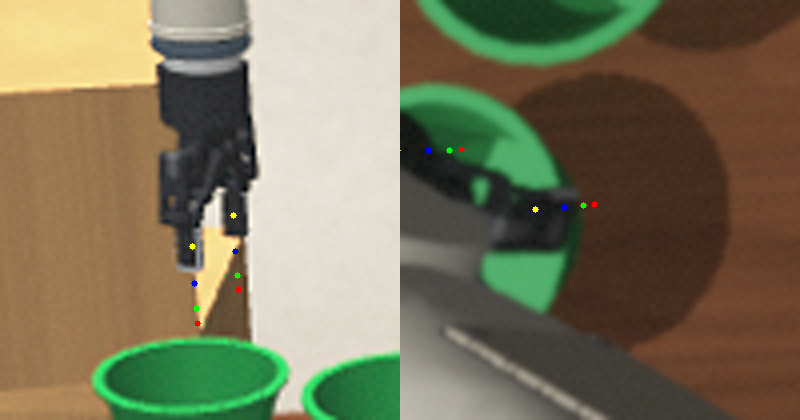

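The tips sit about 35 mm farther back along the tool than stated, in both cameras. So the real tips are at tool z of about -31 mm when open. I'll apply that 35 mm offset and descend with a force check.

Run:
```python
from h import *
g=loc(PL,-.035,0,.024-.035)
for z in (.02,.01,0,-.011):
    bot.servo_line([g[0],g[1],z],velocity=.06)
    F=get_obs()['wrist_force'][2]
    if F>6: break
st('down')
hand.move_gripper(.05,70); st('grip')
if get_obs()['gripper_width']>.055:
    p=np.array(get_obs()['position']); bot.servo_line(p+[0,0,.05]); st('lift')
    c=snap('side'); save(c,'lift.png',(200,170,320,270),4)
```

```text
down t 7.9 p [ 0.45    0.0037 -0.0115] F [-0.3 -0.5  0. ] w 0.0849 g 0.0
grip t 8.28 p [ 0.4504  0.0037 -0.0103] F [-2.4  0.1 11.7] w 0.0584 g 72.2
lift t 8.78 p [0.4506 0.0037 0.0397] F [-0.7  0.8 -1.2] w 0.0582 g 74.9
```

View pics/lift.png

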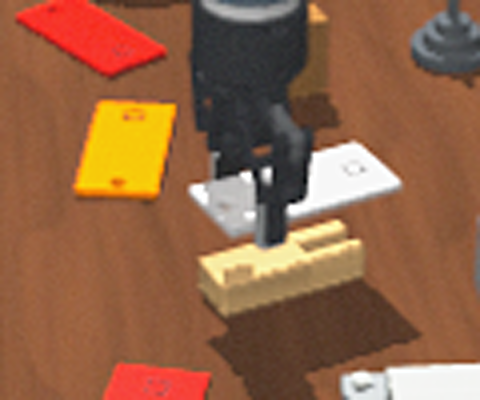

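Gripped (58 mm, 75 N) and the plate is level. Next: insert, lower and release.

Run:
```python
from h import *
q=down(PR[2])
bot.reach(loc(PR,-.08-.12,0,.055),q); st('pre')
bot.servo_line(loc(PR,-.08-.12,0,.012),velocity=.12)
bot.servo_line(loc(PR,-.08,0,.012),velocity=.1); st('in')
for z in(.008,.006,.0047,.004):
    bot.servo_line(loc(PR,-.08,0,z),velocity=.03)
    if get_obs()['wrist_force'][2]>5: break
st('low')
c=snap('side'); save(c,'in.png',(260,200,400,300),4)
```

```text
pre t 9.54 p [ 0.3937 -0.1565  0.0544] F [-0.6  0.2 -1.3] w 0.0581 g 74.9
in t 11.4 p [ 0.5131 -0.1627  0.0119] F [-0.3 -0.2 -0. ] w 0.0583 g 74.9
low t 12.43 p [ 0.5141 -0.1628  0.0047] F [-2.8  1.3  9.7] w 0.0582 g 75.8
```

View pics/in.png

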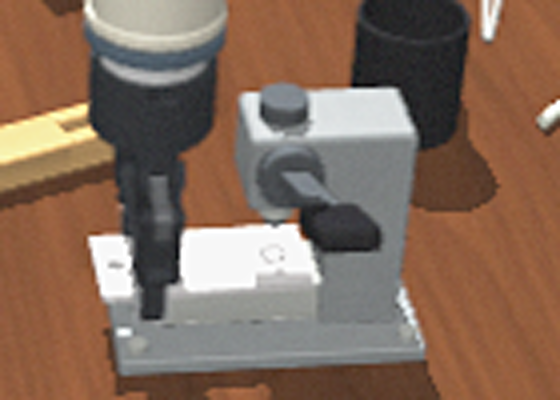

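Run:
```python
from h import *
c=snap('side'); print('die',proj(c,loc(PR,0,0,.046)),'mark seen ~(327.9,263.4) ->',unproj(c,[[327.9,263.4]],.046))
hand.move_gripper(.085); st('open')
bot.servo_line(loc(PR,-.17,0,.0055),velocity=.12)
bot.servo_line(loc(PR,-.20,0,.16),velocity=.25)
bot.reach(np.array([.42,-.36,.28]),down(PR[2])); st('away')
s=snap('side');t=snap('top')
M=np.zeros((600,800,3),np.uint8)
a=cv2.resize(np.array(s['frame'])[230:300,280:360],None,fx=7,fy=7,interpolation=cv2.INTER_CUBIC)[:,:480]
b=cv2.resize(np.array(t['frame'])[160:230,315:375],None,fx=5,fy=5,interpolation=cv2.INTER_CUBIC)
for f,c,k,o in((a,s,7,(280,230)),(b,t,5,(315,160))):
    for P in [(.02,.03,.046),(.02,-.03,.046),(-.11,.03,.046),(-.11,-.03,.046),(0,0,.046),(-.098,0,.046)]:
        u=(proj(c,loc(PR,*P))[0]-o+.5)*k; cv2.drawMarker(f,tuple(int(v) for v in u),(255,0,0),0,9,1)
M[:a.shape[0],:a.shape[1]]=a; M[:b.shape[0],490:490+b.shape[1]]=b
cv2.imwrite('pics/placed.png',M[...,::-1])
```

```text
die [[327.62963186 264.08583267]] mark seen ~(327.9,263.4) -> [[ 0.59510573 -0.16421743  0.046     ]]
open t 12.93 p [ 0.5139 -0.1628  0.0039] F [-0.3 -0.1  0.2] w 0.0848 g 0.0
away t 15.55 p [ 0.4194 -0.3587  0.2782] F [0.1 0.2 0.2] w 0.0852 g 0.0
```

View pics/placed.png

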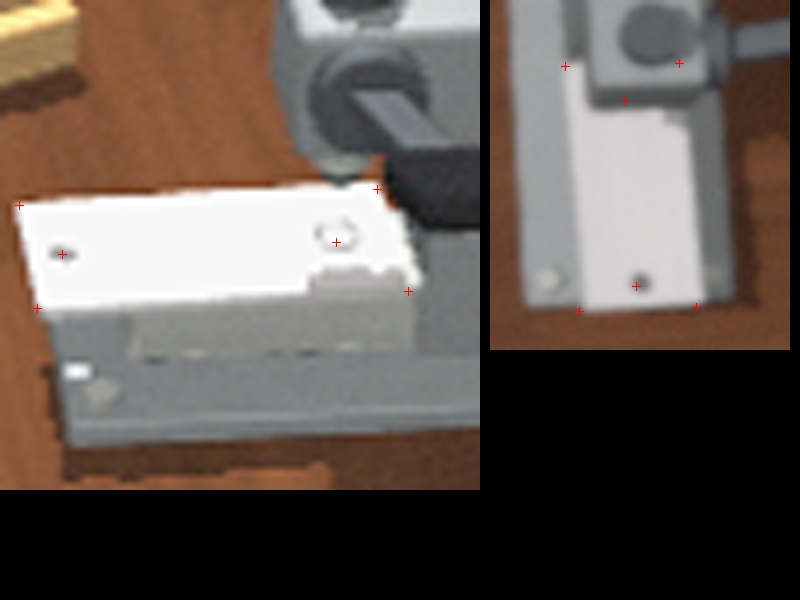

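Run:
```python
import fit; from fit import *
s=lambda u,v:((u+.5)/7-.5+280+.375,(v+.5)/7-.5+230+.375)
t=lambda u,v:((u+.5)/5-.5+315+.375,(v+.5)/5-.5+160+.375)
side=[('side',(-65,30,46),s(17,204)),('side',(65,30,46),s(380,180)),('side',(65,-30,46),s(420,283)),('side',(-65,-30,46),s(38,308)),('side',(-53,0,46),s(63,254)),('side',(45,0,46),s(337,234))]
top=[('top',(-65,30,46),t(580,310)),('top',(-65,-30,46),t(703,305)),('top',(-53,0,46),t(641,283)),('top',(65,30,46),t(568,62))]
for nm,o in(('side',side),('top',top),('all',side+top)):
    x,r=fit.fit(o,(.55,-.165,-.05)); m=R.from_euler('z',x[2]).as_matrix()@[.045,0,0]+[x[0],x[1],0]
    print(nm,x.round(4),'mark',m.round(4),r.tolist())
for nm,o in(('press side',press[7:]),('press top',press[:7])):
    x,r=fit.fit(o,(.59,-.165,-.05)); print(nm,x.round(4))
```

```text
Traceback (most recent call last):
AttributeError: 'function' object has no attribute 'fit'
```

Run:
```python
from fit import *
s=lambda u,v:((u+.5)/7-.5+280+.375,(v+.5)/7-.5+230+.375)
t=lambda u,v:((u+.5)/5-.5+315+.375,(v+.5)/5-.5+160+.375)
side=[('side',(-65,30,46),s(17,204)),('side',(65,30,46),s(380,180)),('side',(65,-30,46),s(420,283)),('side',(-65,-30,46),s(38,308)),('side',(-53,0,46),s(63,254)),('side',(45,0,46),s(337,234))]
top=[('top',(-65,30,46),t(580,310)),('top',(-65,-30,46),t(703,305)),('top',(-53,0,46),t(641,283)),('top',(65,30,46),t(568,62))]
for nm,o in(('side',side),('top',top),('all',side+top)):
    x,r=fit(o,(.55,-.165,-.05)); m=R.from_euler('z',x[2]).as_matrix()@[.045,0,0]+[x[0],x[1],0]
    print(nm,x.round(4),'mark',m.round(4),r.tolist())
for nm,o in(('press side',press[7:]),('press top',press[:7])):
    x,r=fit(o,(.59,-.165,-.05)); print(nm,x.round(4))
# line-slope check of press yaw: long base edges & bed edge by fitted lines in image
import cv2
```

```text
side [ 0.5502 -0.1624 -0.0212] mark [ 0.5952 -0.1633  0.    ] [[0.4, 0.0], [-0.7, 0.3], [-1.2, 0.0], [0.7, -0.1], [0.3, -0.2], [0.1, 0.2]]
top [ 0.5274 -0.4216 -0.0818] mark [ 0.5723 -0.4253  0.    ] [[1.0, -0.7], [-0.8, 0.1], [-0.1, 0.1], [-0.1, 0.4]]
all [ 0.5462 -0.1888  0.0202] mark [ 0.5912 -0.1879  0.    ] [[0.1, 7.1], [-0.5, 6.0], [0.1, 6.1], [1.5, 7.5], [0.6, 7.0], [0.8, 6.3], [-86.8, 1.1], [-88.1, -0.4], [-88.0, 0.7], [-91.0, 2.0]]
press side [ 0.5935 -0.1656 -0.0532]
press top [ 0.5939 -0.1671 -0.0503]
```

Run:
```python
from fit import *
t=lambda u,v:((u-490+.5)/5-.5+315+.375,(v+.5)/5-.5+160+.375)
s=lambda u,v:((u+.5)/7-.5+280+.375,(v+.5)/7-.5+230+.375)
side=[('side',(-65,30,46),s(17,204)),('side',(65,30,46),s(380,180)),('side',(65,-30,46),s(420,283)),('side',(-65,-30,46),s(38,308)),('side',(-53,0,46),s(63,254)),('side',(45,0,46),s(337,234))]
top=[('top',(-65,30,46),t(580,310)),('top',(-65,-30,46),t(703,305)),('top',(-53,0,46),t(641,283)),('top',(65,30,46),t(568,62))]
for nm,o in(('top',top),('all',side+top)):
    x,r=fit(o,(.55,-.165,-.05)); m=R.from_euler('z',x[2]).as_matrix()@[.045,0,0]+[x[0],x[1],0]
    print(nm,x.round(4),'mark',m.round(4),r.tolist())
```

```text
top [ 0.55   -0.1667 -0.0508] mark [ 0.5949 -0.169   0.    ] [[0.6, -0.3], [-0.5, -0.2], [-0.1, 0.1], [0.1, 0.4]]
all [ 0.55   -0.1646 -0.0314] mark [ 0.595 -0.166  0.   ] [[0.5, 0.4], [-0.4, 1.0], [-1.1, 0.7], [0.6, 0.3], [0.3, 0.2], [0.3, 0.8], [0.3, 0.0], [-0.9, -0.3], [-0.6, 0.1], [-1.2, 0.7]]
```

The mark is within about 1.3 mm of the die in x and about 1 mm in y, and the plate is straight to about 1°. That is good enough. Now the lever.

Run:
```python
from h import *
hand.move_gripper(0.0,40); 
bot.reach(loc(PR,0.0,-.157,.225),down(PR[2])); st('above')
bot.servo_line(loc(PR,0,-.157,.18),velocity=.12); st()
z=.18; log=[]
while z>.046:
    z-=.008 if z>.085 else .003
    bot.servo_line(loc(PR,0,-.157,z),velocity=.1 if z>.085 else .06)
    F=get_obs()['wrist_force'][2]; log.append((round(z,3),round(float(F),1)))
    if F>22: break
print(log); st('stop')
s=snap('side'); save(s,'down.png',(280,190,400,300),5)
```

```text
above t 17.16 p [ 0.585  -0.3238  0.2249] F [ 0.2 -0.1  0.1] w 0.0 g 0.0
 t 17.68 p [ 0.5853 -0.3243  0.1807] F [ 0.6 -1.2  0.6] w 0.0001 g 0.0
[(0.172, 3.6), (0.164, 4.6), (0.156, 5.1), (0.148, 5.2), (0.14, 6.1), (0.132, 6.6), (0.124, 6.3), (0.116, 7.9), (0.108, 7.2), (0.1, 7.8), (0.092, 8.9), (0.084, 9.5), (0.081, 10.2), (0.078, 9.7), (0.075, 9.6), (0.072, 11.1), (0.069, 10.0), (0.066, 10.8), (0.063, 29.5)]
stop t 22.47 p [ 0.5872 -0.3236  0.067 ] F [-4.   4.8 29.5] w 0.0 g 12.7
```

View pics/down.png

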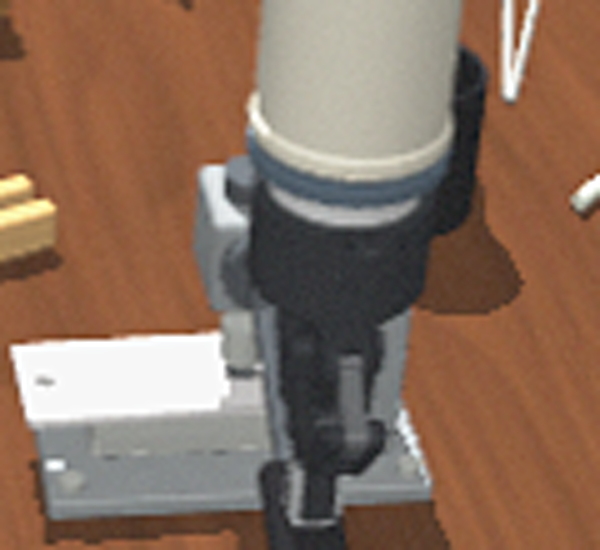

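The lever is at its stop: 29.5 N with stiff contact, and the ram is on the mark. Next: let it spring back, retreat, and check the lever and plate numerically. I'll also refit the post yaw.

```bash
sed -i "s/m=((hsv.*/g=cv2.resize(f[cy-30:cy+30,cx-30:cx+30],None,fx=8,fy=8,interpolation=cv2.INTER_CUBIC)[...,1].astype(int); gc=np.median(g[200:280,200:280]); gb=np.median(g); th=(gc+gb)\/2 if n=='top' else TH; print(n,gc,gb,th); m=(g>th).astype(np.uint8)/; s/k,l,st,_=.*/k,l,st,_=cv2.connectedComponentsWithStats(m); i=l[240,240]; masks[n]=(l==i).astype(np.uint8)/; s/^def postfit/TH=85\ndef postfit/" sil.py
python3 - <<'E'
from h import *
bot.servo_line(loc(PR,0,-.157,.20),velocity=.1); st('up')
bot.reach(np.array([.42,-.36,.28]),down(PR[2])); st('away')
s=snap('side');t=snap('top')
import pickle
pickle.dump({n:{k:c[k] for k in('frame','v','K','d')} for n,c in (('side',s),('top',t))},open('c2.pkl','wb'))
c0=pickle.load(open('c0.pkl','rb'))
# lever region (side & top) vs start: centroid of dark paddle pixels
for n,c in(('side',s),('top',t)):
    u=proj(c,loc(PR,0,-.155,.18))[0].astype(int)
    for f in(c0[n]['frame'],c['frame']):
        w=np.array(f)[u[1]-14:u[1]+15,u[0]-18:u[0]+19].max(2)<60; y,x=np.nonzero(w); print(n,'paddle',len(x),x.mean().round(1),y.mean().round(1))
# plate white blob in side
f=np.array(s['frame']); m=(f.min(2)>225).astype(np.uint8); m[:, :275]=0; m[:,350:]=0; m[:240]=0;m[283:]=0
k,l,stt,ce=cv2.connectedComponentsWithStats(m); i=1+stt[1:,4].argmax(); print(stt[i],ce[i])
b=(l==i).astype(np.uint8); cn=cv2.findContours(b,0,2)[0][0]; print(cv2.approxPolyDP(cn,2.5,True)[:,0].tolist())
E
python3 sil.py
```

```text
up t 24.03 p [ 0.5853 -0.3235  0.1992] F [-0.3 -0.3 -0. ] w -0.0001 g 0.0
away t 24.81 p [ 0.4207 -0.36    0.2797] F [ 0.6  0.1 -0.6] w 0.0001 g 0.0
side paddle 137 18.6 14.9
side paddle 165 18.2 14.2
top paddle 329 18.2 14.6
top paddle 328 18.3 14.6
[283 256  57  18 731] [308.77017784 264.3871409 ]
[[339, 269], [333, 256], [283, 259], [286, 273], [322, 271], [326, 267]]
top 117.0 67.0 92.0
top [152, 149, 162, 162, 16727]
side 80.0 90.0 85
side [0, 0, 480, 480, 65754]
(array([0.52381074, 0.29511351, 0.46141474]), np.float64(1.1390957083604558), [np.float64(1.164), np.float64(1.154), np.float64(1.147), np.float64(1.141), np.float64(1.144)])
```

Run:
```python
from fit import *
from scipy.optimize import minimize
c2=pickle.load(open('c2.pkl','rb'))
for cc in(cs,c2):
  f=np.array(cc['top']['frame'])[192:252,135:195]; g=cv2.resize(f,None,fx=8,fy=8,interpolation=cv2.INTER_CUBIC)
  for ch,th in((1,80),(1,92),(0,140)):
    k,l,stt,_=cv2.connectedComponentsWithStats((g[...,ch]>th).astype(np.uint8)); i=l[240,240]
    m=(l==i).astype(np.uint8); cn=max(cv2.findContours(m,0,1)[0],key=cv2.contourArea); (_,(w,h),a)=cv2.minAreaRect(cn)
    res=[]
    for zs in((.066,),(.066,0)):
      cube=np.array([(a_,b_,z) for z in zs for a_ in(.021,-.021) for b_ in(.021,-.021)])
      def cost(p):
        P=(R.from_euler('z',p[2]).as_matrix()@cube.T).T+[p[0],p[1],0]
        hu=cv2.convexHull(((proj(cc['top'],P)-[135,192]+.5)*8-.5).astype(np.float32)); im=np.zeros_like(m); cv2.fillConvexPoly(im,(hu*16).round().astype(int),1,shift=4)
        return 1-(im&m).sum()/(im|m).sum()
      s=min((minimize(cost,[.522,.294,y],method='Nelder-Mead',options=dict(initial_simplex=[[.522,.294,y],[.528,.294,y],[.522,.3,y],[.522,.294,y+.1]])) for y in(.25,.4,.55)),key=lambda s:s.fun); res.append((s.x.round(4).tolist(),round(s.fun,3)))
    print(ch,th,m.sum(),(w/8,h/8,a),res)
```

```text
1 80 18464 (17.237224578857422, 17.822254180908203, 68.49856567382812) [([0.5233, 0.2935, 0.3351], np.float64(0.057)), ([0.5278, 0.2979, 0.434], np.float64(0.326))]
1 92 16727 (16.452484130859375, 16.888996124267578, 68.90766143798828) [([0.523, 0.2937, 0.3151], np.float64(0.041)), ([0.5277, 0.298, 0.5058], np.float64(0.378))]
0 140 15973 (16.209890365600586, 16.454904556274414, 69.0573501586914) [([0.5232, 0.2938, 0.3073], np.float64(0.08)), ([0.5299, 0.2998, 0.5722], np.float64(0.4))]
1 80 18428 (17.18159294128418, 17.87723159790039, 68.05130004882812) [([0.5232, 0.2935, 0.3343], np.float64(0.057)), ([0.5288, 0.2989, 0.4438], np.float64(0.326))]
1 92 16675 (16.321563720703125, 16.920297622680664, 68.05130004882812) [([0.5229, 0.2938, 0.3303], np.float64(0.044)), ([0.529, 0.2991, 0.5352], np.float64(0.378))]
0 140 15935 (16.088537216186523, 16.406829833984375, 68.79077911376953) [([0.5232, 0.2938, 0.3073], np.float64(0.082)), ([0.5295, 0.2997, 0.5715], np.float64(0.402))]
```

The lever is back at rest and the plate hasn't moved. The post fits at (.522, .293) with yaw .32. Now re-grip, withdraw, and move to the leaning approach on the post's -y side.

```bash
cat >> h.py <<'E'
PO=(.5225,.2933,.32)
a=PO[2]-np.pi/2; H=np.array([np.cos(a),np.sin(a),0]); UP=np.array([0,0,1.])
PX=(H-UP)/2**.5; PZ=(H+UP)/2**.5; QL=mk(PX,-PZ)
def lean(gap,hz): # TCP with foot hz above bench, gap from touching post edge
    return np.array([PO[0],PO[1],0])+H*(.021+.066+gap)+UP*hz-PX*.101+PZ*(-.0353)
E
python3 - <<'E'
from h import *
for d,h in((.004,.004),(.05,.06)): print(lean(d,h).round(3),np.round(kinematics.solve_ik(lean(d,h),QL),2))
q=down(PR[2])
hand.move_gripper(.085)
bot.reach(loc(PR,-.20,0,.12),q)
bot.servo_line(loc(PR,-.20,0,.005),velocity=.2)
bot.servo_line(loc(PR,-.08,0,.005),velocity=.15); st('at')
hand.move_gripper(.05,70); st('grip')
bot.servo_line(loc(PR,-.08,0,.013),velocity=.05)
bot.servo_line(loc(PR,-.21,0,.013),velocity=.15); st('out')
bot.servo_line(loc(PR,-.21,0,.15),velocity=.25); st('lift')
bot.reach(lean(.05,.06),QL); st('appr'); print(np.round(get_obs()['joint_pos'],2))
s=snap('side')
pl=lambda x,y,z: np.array(get_obs()['position'])+PX*(x+.036)+np.cross(PZ,PX)*y+PZ*(z+.0353)
f=np.array(s['frame'])
for P in((.055,.02),(.055,-.02),(0.03,0),(-.045,0)):
    u=proj(s,pl(P[0],P[1],.006))[0]; print(P,u.round(1),f[int(u[1]),int(u[0])])
for y in(-.03,.03): print('edge',[f[tuple(proj(s,pl(x,y*.9,.006))[0].astype(int)[::-1])].mean().round() for x in(.05,.058,.07,.078)])
E
```

```text
[0.521 0.298 0.05 ] [0.09 0.68 1.83 0.9  1.08 2.29]
[0.535 0.255 0.106] [0.02 0.6  1.79 0.82 1.19 2.35]
at t 28.38 p [ 0.5129 -0.1626  0.005 ] F [-0.1  0.6 -0.3] w 0.0849 g 0.0
grip t 28.77 p [ 0.5131 -0.1628  0.0056] F [-4.   1.  10.1] w 0.0583 g 72.2
out t 30.09 p [ 0.3854 -0.1565  0.0132] F [ 0.3 -0.1 -0.9] w 0.058 g 74.7
lift t 30.79 p [ 0.3839 -0.1559  0.1493] F [ 0.   0.2 -2.5] w 0.0583 g 74.8
appr t 32.35 p [0.5351 0.2541 0.1062] F [-0.1  0.5 -1.3] w 0.0582 g 74.8
[0.02 0.6  1.79 0.82 1.19 2.35]
(0.055, 0.02) [299.3 189.4] [203 203 203]
(0.055, -0.02) [287.4 192.1] [222 221 221]
(0.03, 0) [290.8 182.9] [221 219 219]
(-0.045, 0) [283.  159.7] [113 113 111]
edge [np.float64(171.0), np.float64(199.0), np.float64(128.0), np.float64(108.0)]
edge [np.float64(206.0), np.float64(207.0), np.float64(113.0), np.float64(103.0)]
```

Run:
```python
from h import *
bot.servo_line(lean(.006,.008),velocity=.08); st('near')
h=.008; F0=np.array(get_obs()['wrist_force'])
while h>-.006:
    h-=.0015; bot.servo_line(lean(.006,h),velocity=.03)
    F=np.array(get_obs()['wrist_force'])-F0
    if F[2]>4: break
st('bench h=%.4f'%h); h+=.0015; bot.servo_line(lean(.006,h),velocity=.03); F0=np.array(get_obs()['wrist_force'])
g=.006
while g>-.008:
    g-=.0015; bot.servo_line(lean(g,h),velocity=.03)
    F=np.array(get_obs()['wrist_force'])-F0
    if F@PZ>4: break
st('post g=%.4f'%g); print(F.round(1))
```

```text
near t 33.4 p [0.5218 0.2964 0.0547] F [ 0.6 -0.1 -0.2] w 0.0579 g 74.8
bench h=-0.0010 t 34.9 p [0.5214 0.2971 0.0461] F [-1.5  3.   5.7] w 0.0582 g 75.0
post g=-0.0030 t 36.65 p [0.519  0.3042 0.0468] F [ 0.4 -8.5  2.7] w 0.058 g 75.6
[-0.2 -8.9  1.7]
```

Run:
```python
from h import *
bot.servo_line(lean(-.002,-.0005),velocity=.02); st('set')
hand.move_gripper(.085); st('rel'); bot.dwell(.3)
p=np.array(get_obs()['position']); bot.servo_line(p+PZ*.09,velocity=.1); st('back')
bot.servo_line(p+PZ*.09+np.array([-.05,-.1,.1]),velocity=.25); 
bot.reach(np.array([.42,-.2,.30]),down(0)); st('away')
s=snap('side');t=snap('top')
import pickle
pickle.dump({n:{k:c[k] for k in('frame','v','K','d')} for n,c in (('side',s),('top',t))},open('c3.pkl','wb'))
c0=pickle.load(open('c2.pkl','rb'))
foot=np.array([PO[0],PO[1],0])+H*(.021+.066-.002); Y=np.cross(PZ,PX)
for n,c in(('side',s),('top',t)):
    f=np.array(c['frame']).astype(int); d=np.abs(f-np.array(c0[n]['frame']).astype(int)).max(2)
    u=proj(c,foot-PX*.065)[0].astype(int)
    m=((f.min(2)>125)&(f.max(2)-f.min(2)<25)).astype(np.uint8); w=np.zeros_like(m); w[u[1]-45:u[1]+45,u[0]-45:u[0]+45]=1; m&=w
    k,l,q,ce=cv2.connectedComponentsWithStats(m); i=1+q[1:,4].argmax(); cn=cv2.findContours((l==i).astype(np.uint8),0,1)[0][0]
    print(n,q[i].tolist(),'quad',cv2.approxPolyDP(cn,2.5,True)[:,0].tolist())
    print(' expect',[proj(c,foot-PX*x+Y*y+PZ*.006)[0].round(1).tolist() for x,y in((0,.03),(0,-.03),(.13,-.03),(.13,.03))])
    for nm,P in(('stand',(.64,.315,.02)),('mug',(.734,.035,.04)),('pliers',None)):
        v=proj(c,P)[0].astype(int) if P else (np.array([615,360])/1.42 if n=='top' else np.array([362,500])/1.42).astype(int)
        print(' ',nm,(d[v[1]-14:v[1]+15,v[0]-14:v[0]+15]>40).mean().round(3))
```

```text
set t 36.9 p [0.519  0.3041 0.0467] F [-0.4 -3.5  6.1] w 0.058 g 75.5
rel t 37.29 p [0.5188 0.3042 0.0458] F [-0.1  0.6  0.7] w 0.0851 g 0.0
back t 38.64 p [0.5384 0.2439 0.1092] F [0.5 0.4 0.7] w 0.0851 g 0.0
away t 40.69 p [ 0.4202 -0.1991  0.2991] F [ 0.2 -0.1  0. ] w 0.0852 g 0.0
side [258, 163, 37, 43, 758] quad [[281, 163], [268, 167], [267, 181], [259, 181], [258, 168], [258, 181], [269, 181], [278, 205], [294, 200]]
 expect [[294.3, 201.1], [277.0, 205.3], [264.3, 166.2], [281.5, 162.6]]
  stand 0.002
  mug 0.0
  pliers 0.0
top [156, 202, 49, 28, 810] quad [[197, 203], [156, 208], [164, 229], [203, 220], [201, 213], [199, 216], [192, 213], [193, 208], [200, 210]]
 expect [[196.4, 201.9], [204.6, 222.2], [164.0, 229.4], [155.7, 207.4]]
  stand 0.0
  mug 0.0
  pliers 0.113
```

The plate's corners match the expected 45° lean to about 1 px in both cameras. The stand and mug are unchanged. The pliers are unchanged in the side view; the small change in the top view is probably the arm's shadow.

```bash
python3 -c "
from h import *
bot.dwell(.3); print(hand_in())"
```

```text
the job is handed in; nothing more can be done
None
```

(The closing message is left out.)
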